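Load the doughnut-shop carrier and shut its gate

TASK

Put the lidded steel pan and the round steel canister, both standing on the bench, upright into free spaces on the floor of the crowded low-rimmed carrier: set them down, do not drop them, and neither they nor the robot may touch or shift the jar, the tub and the cup already in it, nor may the pan and canister end up touching each other. Leave the spatula on the bench alone. When both are in, swing the carrier's small side gate fully shut.

Things in the scene. Friction and masses are not known exactly. Their poses are not given: they have to be found in the camera images.
- carrier: low-rimmed aluminium carrier tray fixed to the bench, inside 320 mm along its x by 360 mm along its y; origin under its centre at bench level, floor 6 mm above it, rim 6 mm thick rising 30 mm above the bench. The near (-x) half of its +y side has no rim: the gate closes that gap. A thin grey liner covers the floor. Its x axis points roughly away from the robot
- gate (a joint): steel bar gate 150 mm long, top 38 mm above the bench, on an upright 60 mm pivot pin in the middle of the carrier's +y side (carrier frame x 0, y 187 mm). 0 = shut, in line with that side, with the bar running from the pin to the near -x corner; grows as its free end swings outwards, away from the carrier, up to 1.4 rad. Light friction, about 0.6 N at the grip; stays where it is left; a stop ends it at 0
- gate_grip (a point): a point on the gate's upright round grip post, 16 mm thick, 138 mm from the pivot axis near the gate's free end; the point is 85 mm above the bench and the post's top 101 mm (its cap, 20 mm wide, is the top 6 mm)
- pan_mid (a point): centre, half-way up, of the oblong steel pan with closed lid: 176 mm (its x) by 108 mm (its y) over the lid (the body below it 160 by 92 mm), 105 mm to the top of its handle; underside 52.5 mm below this point, lid top 12.5 mm above. Black bar handle over the middle of the lid, 80 mm long along x, 16 mm wide, 16 mm high, its centre 44.5 mm above this point with 24 mm of air below it. 0.45 kg or so
- canister_mid (a point): centre, half-way up, of the round steel canister: 80 mm diameter, 115 mm to the top of its knob; underside 57.5 mm below this point, lid top 20.5 mm above. Black round knob on the axis, 28 mm diameter, 25 mm high, its centre 45 mm above this point. 0.35 kg or so
- jar_mid (a point): centre, half-way up, of the squat round glass jar with white lid in the carrier: 84 mm diameter, 58 mm high; leave it untouched
- tub_mid (a point): centre, half-way up, of the square white plastic tub in the carrier: 80 x 80 mm along its x and y, 55 mm high; leave it untouched
- cup_mid (a point): centre, half-way up, of the small round white ceramic cup in the carrier: 72 mm diameter at the rim, 55 mm high; leave it untouched
- knife_grip (a point): handle of the icing spatula, 240 mm long, lying on the bench beyond the gate; leave it alone

How it is judged:
On the way, in this order (a step that is already met when the one before it is completed fails the run):
1. pan and canister both stand upright on the carrier's floor, let go, with the gate still open (over 0.3 rad) (x of pan_mid in the frame of carrier between -0.115 and 0.115 m and y of pan_mid in the frame of carrier between -0.135 and 0.135 m and z of pan_mid in the frame of carrier between 0.0535 and 0.0635 m and angle between each of pan_mid, canister_mid's own z axis and vertical below 0.06 rad and linear speed of each of pan, canister below 0.02 m/s and contact force between each of pan, canister and the fingers below 0.1 N and x of canister_mid in the frame of carrier between -0.122 and 0.122 m and y of canister_mid in the frame of carrier between -0.142 and 0.142 m and z of canister_mid in the frame of carrier between 0.0585 and 0.0685 m and value of joint gate above 0.3 rad), for 0.2 s.
2. the gate is shut (within 0.07 rad) (value of joint gate below 0.07 rad), for 0.2 s.
At the end, for the whole second after the job is handed in: pan and canister stand upright (within 0.06 rad) and still on the carrier's floor (within 5 mm of its height), inside its rim, let go, touching neither each other nor the jar, tub or cup; the gate is shut to within 0.07 rad (x of pan_mid in the frame of carrier between -0.115 and 0.115 m and y of pan_mid in the frame of carrier between -0.135 and 0.135 m and z of pan_mid in the frame of carrier between 0.0535 and 0.0635 m and angle between each of pan_mid, canister_mid's own z axis and vertical below 0.06 rad and linear speed of each of pan, canister below 0.02 m/s and contact force between each of pan, canister and the fingers below 0.1 N and x of canister_mid in the frame of carrier between -0.122 and 0.122 m and y of canister_mid in the frame of carrier between -0.142 and 0.142 m and z of canister_mid in the frame of carrier between 0.0585 and 0.0685 m and value of joint gate below 0.07 rad and contact force between pan and canister below 0.05 N and not (contact force between pan and jar above 0.05 N) and not (contact force between pan and tub above 0.05 N) and not (contact force between pan and cup above 0.05 N) and not (contact force between canister and jar above 0.05 N) and not (contact force between canister and tub above 0.05 N) and not (contact force between canister and cup above 0.05 N)).
It fails at once if the jar, tub or cup is shifted by more than 10 mm or tipped by more than 0.2 rad (distance of any of jar_mid, tub_mid, cup_mid from where it was at the start of the episode above 0.01 m or angle between any of jar_mid, tub_mid, cup_mid's own z axis and vertical above 0.2 rad).
It fails at once if the pan or canister touches the jar, tub or cup with more than 0.5 N (contact force between any of pan, canister and jar above 0.5 N or contact force between any of pan, canister and tub above 0.5 N or contact force between any of pan, canister and cup above 0.5 N).
It fails at once if the robot touches the jar, tub or cup with more than 0.5 N (contact force between any of the arm, the fingers and jar above 0.5 N or contact force between any of the arm, the fingers and tub above 0.5 N or contact force between any of the arm, the fingers and cup above 0.5 N).
It fails at once if the pan or canister is dropped: falls faster than 0.5 m/s (over about 13 mm) with the fingers off it ((linear speed of pan above 0.5 m/s and contact force between pan and the fingers below 0.1 N) or (linear speed of canister above 0.5 m/s and contact force between canister and the fingers below 0.1 N)).
It fails at once if the spatula is shifted by more than 20 mm (distance of knife_grip from where it was at the start of the episode above 0.02 m).
It also fails if it takes over 64 s, if anything falls off the work surface, if the arm or the gripper's body presses on something with over 40 N, if the wrist force passes 120 N, or if a joint passes its speed limit or range.

ROBOT

A 6-joint arm with a two-finger parallel gripper is mounted at the origin on the work surface. World frame = base frame: x ahead of the robot, y to its left, z up, the work surface at z = 0. Lengths are in m, angles in rad, forces in N, time in s.
With the tool pointing down it reaches from about 0.35 to 0.775 m from the base axis. Payload 5.5 kg.
Tool frame: the origin (TCP) lies midway between the tips of the shut fingers; the grasp point (between the pads) lies 19 mm behind it; z points along the fingers, y is the line along which they close (so a half turn about z gives the same grasp; the last joint's range is limited). The gripper opens to 85 mm and grips with 20 to 120 N. Pads are 22 mm wide; open, the fingers measure 114 mm over their backs; the gripper's body (76 mm by 85 mm) begins 54 mm behind the grasp point. The pads swing forward as they close: fully open they stand 13 mm farther back than shut.
Start: joints at [-1.296, 0.313, 0.046, 1.304, 0, 1.431], TCP at [0.232, -0.526, 0.231] pointing down, gripper open.
Joint ranges: [-2.76, 2.76], [-0.86, 1.69], [-1.03, 1.26], [-2.2, 2.34], [-1.47, 1.5], [-3.14, 3.14]. Speed limits (rad/s): [2.57, 2.57, 3.14, 3.14, 3.14, 3.14].

INTERFACE

Orientations are given as a unit quaternion [w, x, y, z].
In Python, from workcell import telemetry, imaging, env gives the robot as it stands. The module is installed in compiled form; this text tells all that it offers.
- The arm moves only by the tool step_arm, never from a script. Its argument "moves" is a list of rows, each a list of 3 entries, a list of its own where there are three numbers: the shift along the tool's x, y, z in mm, then the turn, a rotation vector about the tool's x, y, z in rad, then the finger opening in mm, from 0 to 85.4. A call has 1 to 8 rows; each row is the pose to reach, as a shift and turn from the pose commanded when the call began, along the tool's axes at that moment; what a row does not reach only later rows make up. A row lasts 1/12 s, in which the tool goes at most 41.7 mm and 7.16 degrees, less where a joint would pass 70% of its speed; a pose out of reach is approached as far as the arm can. A call with a gripper value outside its range is refused whole. The fingers move at their own pace and stop on an object; "grip_force" is the grip in N (left out, the last holds). Time passes only in rows, so rows that repeat a pose let the fingers close. It gives the time, the measured TCP pose, the force, the opening and the grip force at its end, in the units of the state.
- telemetry.get_state(): the state, without advancing time (a new reading comes with each control period).
- imaging.read_camera(name): name is "side" or "top" or "wrist"; returns the picture (420x560x3 uint8, red, green, blue); there is no depth.
- imaging.camera_params(name): a dict with "camera_matrix" (3x3 intrinsics, pixels), "pose" (4x4, takes a point from camera to world coordinates). Camera axes: x right, y up, looking along -z (the intrinsics and any distortion apply to the point x, -y, -z); pixel columns grow to the right and rows downward; lengths in m; the calibration is good to about 2 mm. A picture is of the moment at which its call begins: read the wrist's pose just before it. camera_params takes no time and is no camera call; for the wrist camera it gives the pose at the moment of the call.
- env.hand_in(): hands the job in; it is judged then, once.
The state is a dict: "clock": time; "joint_pos": joint angles; "qvel": joint speeds; "tau": joint torques, N m; "tcp_pos": TCP position; "orientation": TCP orientation; "wrist_force": force on the tool from outside, world axes, zero at the start; "ft_torque": the same for the moment, N m; "finger_gap": finger opening in m; "grip_force": force on a finger pad.
Only numpy, scipy, OpenCV 4.12 (cv2) and the standard library are available. Lean on these libraries where they do the work, as an engineer would, in place of code of your own. Each camera call takes 0.05 s, during which the arm holds its last target. There are 200 camera calls.

## Working session

There is one attempt and no reset: what is moved stays moved. The work goes in short steps, Python scripts to look and compute and a tool call to move; the robot and the scene stay as the last step left them, time stands still between calls to the robot, and variables do not carry over. Pictures are saved under pics/ and viewed, at most 13 in all, crops included, and the job is handed in when it is done.

Besides the shell and the picture viewer there is one more tool, called after "Call:" in YAML: its name, and indented under it one key for each argument. step_arm: Moves the arm, as the interface text tells. Its arguments: {"type":"object","properties":{"moves":{"type":"array"},"grip_force":{"type":"number"}},"required":["moves"]}

```bash
mkdir -p pics; cat > h.py <<'E'
import numpy as np, cv2
from workcell import telemetry, imaging, env
from scipy.spatial.transform import Rotation as R
def cam(n):
    p=imaging.camera_params(n); return np.array(p["camera_matrix"]),np.array(p["pose"])
def ray(n,u,v,z,c=None):
    K,T=c or cam(n); d=np.linalg.inv(K)@[u,v,1.]; d=T[:3,:3]@(d*[1,-1,-1]); o=T[:3,3]
    return o+d*(z-o[2])/d[2]
def proj(n,p,c=None):
    K,T=c or cam(n); q=T[:3,:3].T@(np.array(p)-T[:3,3])*[1,-1,-1]; q=K@q; return q[:2]/q[2]
def save(n,f):
    im=imaging.read_camera(n); cv2.imwrite('pics/'+f,im[:,:,::-1]); return im
E
python3 - <<'E'
from h import *
save('top','t1.png');save('side','s1.png')
for n in('top','side','wrist'):
    p=imaging.camera_params(n);print(n,{k:np.round(v,3).tolist() for k,v in p.items()})
s=telemetry.get_state();print(s)
E
```

```text
top {'camera_matrix': [[380.706, 0.0, 273.002], [0.0, 380.706, 211.996], [0.0, 0.0, 1.0]], 'pose': [[-0.025, 0.989, -0.145, 0.436], [-0.999, -0.02, 0.031, 0.021], [0.028, 0.146, 0.989, 0.88], [0.0, 0.0, 0.0, 1.0]]}
side {'camera_matrix': [[460.051, 0.0, 275.241], [0.0, 460.051, 209.773], [0.0, 0.0, 1.0]], 'pose': [[-0.998, 0.051, -0.034, 0.498], [-0.058, -0.597, 0.8, 0.909], [0.021, 0.8, 0.599, 0.75], [0.0, 0.0, 0.0, 1.0]]}
wrist {'camera_matrix': [[351.552, 0.0, 279.273], [0.0, 351.552, 207.848], [0.0, 0.0, 1.0]], 'pose': [[0.403, 0.874, 0.272, 0.302], [-0.915, 0.386, 0.118, -0.494], [-0.002, -0.297, 0.955, 0.374], [0.0, 0.0, 0.0, 1.0]]}
{'clock': 0.1, 'joint_pos': array([-1.29562880e+00,  3.13917456e-01,  4.51186552e-02,  1.30361743e+00,
       -1.95201919e-05,  1.43117464e+00]), 'qvel': array([ 0.00045093, -0.001859  ,  0.00158876,  0.00035159, -0.00295093,
       -0.00136229]), 'tau': array([ 2.70045253e-03, -4.81728888e+01,  2.99242973e+01,  1.27294331e-02,
       -9.99825784e-05,  7.41355244e-07]), 'tcp_pos': array([ 0.231574  , -0.52581406,  0.23051317]), 'orientation': array([-8.07433353e-04,  9.78570392e-01,  2.05910978e-01, -6.45886047e-05]), 'wrist_force': array([ 0.26572829, -0.3534308 ,  0.09052029]), 'ft_torque': array([-0.05800799, -0.01420381,  0.01439811]), 'grip_force': 0.0, 'finger_gap': 0.08563346648638269}
```

View pics/t1.png

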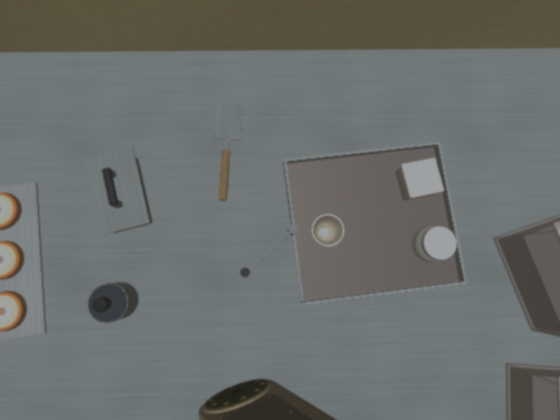

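View pics/s1.png

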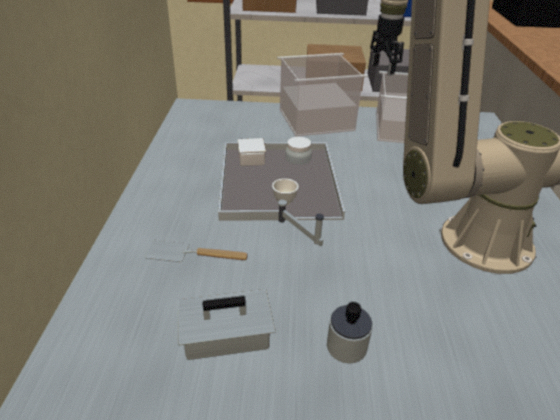

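The top view shows the pan at about (118,190) with its handle (108,172)-(117,205), and the canister knob at (101,304). Carrier corners are (284,160), (439,145), (465,283) and (303,301); the jar is at (438,243), the tub at (422,178), the cup at (328,230) and the gate post at (245,271). The side view agrees.

```bash
python3 - <<'E'
from h import *
t=cv2.imread('pics/t1.png');g=cv2.cvtColor(t,cv2.COLOR_BGR2GRAY).astype(int)
print('cam z',cam('top')[1][:3,3])
def blob(x0,y0,x1,y1,f):
    m=np.zeros(g.shape,np.uint8);m[y0:y1,x0:x1]=f(g[y0:y1,x0:x1])
    cs,_=cv2.findContours(m,0,1);c=max(cs,key=cv2.contourArea);return c
def show(nm,c,z):
    (u,v),wh,a=cv2.minAreaRect(c);P=[ray('top',*p,z)[:2] for p in cv2.boxPoints(((u,v),wh,a))]
    print(nm,np.round((u,v),1),'world',np.round(ray('top',u,v,z)[:2],4),'sides',np.round([np.linalg.norm(P[1]-P[0]),np.linalg.norm(P[2]-P[1])],3),'dir(long)',[round(float(np.degrees(np.arctan2(*(P[i+1]-P[i])[::-1]))),1) for i in (0,1)],cv2.contourArea(c))
show('handle',blob(95,160,130,215,lambda a:a<45),.105)
show('knob',blob(88,290,118,318,lambda a:a<30),.115)
show('post',blob(236,262,256,282,lambda a:a<60),.101)
show('jar',blob(405,215,464,270,lambda a:a>150),.064)
show('tub',blob(395,150,450,205,lambda a:a>150),.061)
show('cup',blob(305,205,350,255,lambda a:a>115),.061)
c=[ray('top',*p,.03)[:2] for p in((284,160),(439,145),(465,283),(303,301))]
print('corners',np.round(c,4),'mean',np.mean(c,0),[np.linalg.norm(c[i]-c[i-1]) for i in range(4)])
print('pin',ray('top',291,230,.06))
big=cv2.resize(t[130:310,80:480],None,fx=2,fy=2,interpolation=cv2.INTER_CUBIC);cv2.imwrite('pics/t1z.png',cv2.convertScaleAbs(big,alpha=1.6))
E
```

```text
cam z [0.43618679 0.02109745 0.88042481]
handle [110.5 174.9] world [0.634  0.3303] sides [0.003 0.022] dir(long) [-81.1, -168.9] 5.0Traceback (most recent call last):
  File "<stdin>", line 11, in <module>
  File "<stdin>", line 6, in blob
ValueError: max() iterable argument is empty
```

```bash
python3 - <<'E'
from h import *
t=cv2.imread('pics/t1.png');g=cv2.cvtColor(t,cv2.COLOR_BGR2GRAY)
def blob(nm,x0,y0,x1,y1,z,th,dark):
    r=g[y0:y1,x0:x1];m=cv2.threshold(r,th,255,1 if dark else 0)[1]
    cs,_=cv2.findContours(m,0,1,offset=(x0,y0));c=max(cs,key=cv2.contourArea)
    (u,v),wh,a=cv2.minAreaRect(c);P=[ray('top',*p,z)[:2] for p in cv2.boxPoints(((u,v),wh,a))]
    print(nm,np.round((u,v),1),'world',np.round(ray('top',u,v,z)[:2],4),'sides',np.round([np.linalg.norm(P[1]-P[0]),np.linalg.norm(P[2]-P[1])],3),'dir',[round(float(np.degrees(np.arctan2(*(P[i+1]-P[i])[::-1]))),1) for i in (0,1)],cv2.contourArea(c),r.min(),r.max())
blob('handle',98,160,126,215,.105,75,1)
blob('knob',90,292,113,316,.110,48,1)
blob('post',236,262,256,282,.101,75,1)
blob('jar',405,215,464,270,.064,170,0)
blob('tub',395,150,450,205,.061,170,0)
blob('cup',305,205,350,255,.061,125,0)
c=[ray('top',*p,.03)[:2] for p in((284,160),(439,145),(465,283),(303,301))]
print('corners',np.round(c,4),'mean',np.mean(c,0),[np.linalg.norm(c[i]-c[i-1]) for i in range(4)])
print('pin',ray('top',291,230,.06))
big=cv2.resize(t[130:310,80:480],None,fx=2,fy=2,interpolation=cv2.INTER_CUBIC);cv2.imwrite('pics/t1z.png',cv2.convertScaleAbs(big,alpha=1.6))
E
```

```text
handle [111.6 187.5] world [0.6075 0.3271] sides [0.025 0.086] dir [-78.7, -166.9] 336.5 40 121
knob [102. 304.] world [0.3745 0.3352] sides [0.035 0.027] dir [-91.5, -177.9] 133.5 33 111
post [244.5 272. ] world [0.4292 0.0571] sides [0.014 0.016] dir [-91.4, 179.1] 44.0 59 118Traceback (most recent call last):
  File "<stdin>", line 11, in <module>
  File "<stdin>", line 5, in blob
ValueError: max() iterable argument is empty
```

Call:
step_arm:
  moves:
    - [[250,-234,-100],[0,0,0],85]
    - [[250,-234,-100],[0,0,0],85]
    - [[250,-234,-100],[0,0,0],85]
    - [[250,-234,-100],[0,0,0],85]
    - [[250,-234,-100],[0,0,0],85]
    - [[250,-234,-100],[0,0,0],85]
    - [[250,-234,-100],[0,0,0],85]
    - [[250,-234,-100],[0,0,0],85]

```text
clock: 0.77
tcp_pos: [0.3575, -0.23, 0.3251]
orientation: [-0.0, 0.979, 0.206, -0.0]
wrist_force: [2.0, 0.0, -0.3]
finger_gap: 0.085
grip_force: 0.0
```

```bash
python3 - <<'E'
from h import *
t=cv2.imread('pics/t1.png');g=cv2.cvtColor(t,cv2.COLOR_BGR2GRAY)
def blob(nm,x0,y0,x1,y1,z,th):
    r=g[y0:y1,x0:x1];m=cv2.threshold(r,th or 0,255,0 if th else 8)[1]
    cs,_=cv2.findContours(m,0,1,offset=(x0,y0));c=max(cs,key=cv2.contourArea)
    (u,v),wh,a=cv2.minAreaRect(c);P=[ray('top',*p,z)[:2] for p in cv2.boxPoints(((u,v),wh,a))]
    print(nm,np.round((u,v),1),'world',np.round(ray('top',u,v,z)[:2],4),'sides',np.round([np.linalg.norm(P[1]-P[0]),np.linalg.norm(P[2]-P[1])],3),'dir',[round(float(np.degrees(np.arctan2(*(P[i+1]-P[i])[::-1]))),1) for i in (0,1)],cv2.contourArea(c),r.min(),r.max())
blob('jar',410,215,460,270,.064,0)
blob('tub',398,150,437,205,.061,0)
blob('cup',308,208,348,250,.061,0)
c=[ray('top',*p,.03)[:2] for p in((284,160),(439,145),(465,283),(303,301))]
print('corners',np.round(c,4),'mean',np.mean(c,0),[np.linalg.norm(c[i]-c[i-1]) for i in range(4)])
print('pin',ray('top',291,230,.06))
big=cv2.resize(t[130:310,80:480],None,fx=2,fy=2,interpolation=cv2.INTER_CUBIC);cv2.imwrite('pics/t1z.png',cv2.convertScaleAbs(big,alpha=1.6))
E
```

```text
jar [443.9 240.1] world [ 0.4866 -0.3744] sides [0.094 0.072] dir [-61.8, -153.7] 843.5 65 162
tub [421.3 177.2] world [ 0.6279 -0.3377] sides [0.079 0.08 ] dir [-79.6, -173.8] 1047.0 67 162
cup [327.5 229.5] world [ 0.5155 -0.1221] sides [0.072 0.07 ] dir [-46.6, -137.1] 828.0 90 161
corners [[ 0.6815 -0.034 ]
 [ 0.7119 -0.3995]
 [ 0.3922 -0.4299]
 [ 0.3627 -0.0665]] mean [ 0.5370609  -0.23249064] [np.float64(0.32049611301968933), np.float64(0.366727620911574), np.float64(0.32115175738017576), np.float64(0.3645342479027583)]
pin [ 0.51622542 -0.04279184  0.06      ]
```

View pics/t1z.png

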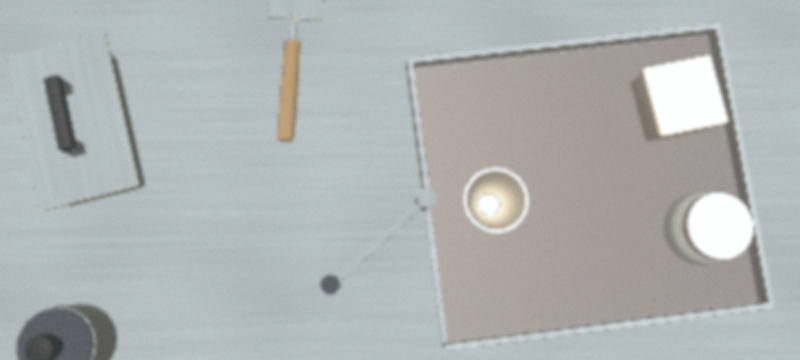

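Enhanced crop: the free middle band between the cup (495,200) and the jar and tub (720,226)/(685,95) fits the pan. The corner above the cup (around (470,90)) fits the canister. Moving over the pan.

Call:
step_arm:
  moves:
    - [[226,-204,20],[0,0,0],85]
    - [[226,-204,20],[0,0,0],85]
    - [[226,-204,20],[0,0,0],85]
    - [[226,-204,20],[0,0,0],85]
    - [[226,-204,20],[0,0,0],85]
    - [[226,-204,20],[0,0,0],85]
    - [[226,-204,20],[0,0,0],85]
    - [[226,-204,20],[0,0,0],85]

```text
clock: 1.43
tcp_pos: [0.4829, 0.0502, 0.3037]
orientation: [-0.001, 0.978, 0.208, -0.0]
wrist_force: [-0.2, -0.8, 0.2]
finger_gap: 0.085
grip_force: 0.0
```

Call:
step_arm:
  moves:
    - [[200,-201,40],[0,0,0.1],85]
    - [[200,-201,40],[0,0,0.187],85]
    - [[200,-201,40],[0,0,0.187],85]
    - [[200,-201,40],[0,0,0.187],85]
    - [[200,-201,40],[0,0,0.187],85]
    - [[200,-201,40],[0,0,0.187],85]
    - [[200,-201,40],[0,0,0.187],85]
    - [[200,-201,40],[0,0,0.187],85]

```text
clock: 2.1
tcp_pos: [0.5953, 0.2696, 0.2628]
orientation: [-0.013, 0.989, 0.145, -0.004]
wrist_force: [0.2, -0.6, -0.5]
finger_gap: 0.0849
grip_force: 0.0
```

```bash
cat >> h.py <<'E'
def delta(p,yaw=None):
    "tool-frame mm shift (and turn about z) to world TCP p, tool-x yaw in deg"
    s=telemetry.get_state();q=s["orientation"];M=R.from_quat([*q[1:],q[0]]).as_matrix()
    y0=np.degrees(np.arctan2(M[1,0],M[0,0]))
    print('tcp',np.round(s['tcp_pos'],4),'yaw',round(y0,2),'tilt',np.round(M[:2,2],4),'shift',np.round(M.T@(np.array(p)-s['tcp_pos'])*1000,1),'turn',None if yaw is None else round(np.radians(y0-yaw),3),'q6',s['joint_pos'][5].round(2))
E
python3 - <<'E'
from h import *
delta((.6075,.327,.25),13.1)
c=cam('wrist');im=save('wrist','w1.png')
print(proj('wrist',(.6075,.327,.105),c))
E
```

```text
tcp [0.5953 0.2696 0.2628] yaw 16.67 tilt [-0.0107  0.0249] shift [ 28.2 -51.1  14.1] turn 0.062 q6 3.14
[225.64714828 157.42462635]
```

View pics/w1.png

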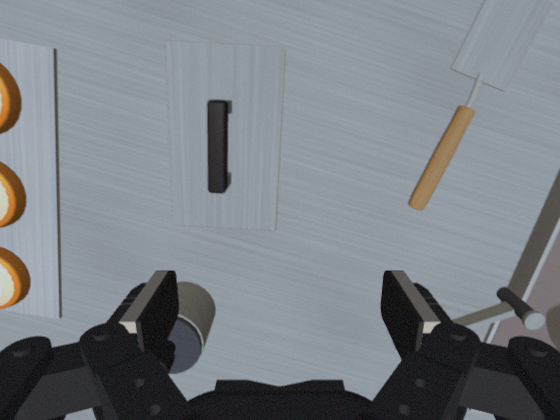

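The wrist view shows the handle's top face from (218,100) to (218,192), with the lid spanning x 168–285. Joint 6 is at its limit, so I'll use the half-turned grasp.

```bash
python3 - <<'E'
from h import *
im=cv2.imread('pics/w1.png');g=cv2.cvtColor(im,6)
m=cv2.threshold(g[80:210,195:228],60,255,1)[1];cs,_=cv2.findContours(m,0,1,offset=(195,80));c=max(cs,key=cv2.contourArea)
r=cv2.minAreaRect(c);print(r)
for z in(.105,):
    P=[ray('wrist',*p,z)[:2] for p in cv2.boxPoints(r)];print(np.round(P,4),np.mean(P,0))
    print([round(float(np.degrees(np.arctan2(*(P[i+1]-P[i])[::-1]))),1) for i in(0,1)],[np.linalg.norm(P[i+1]-P[i]) for i in (0,1)])
# lid corners z=.065
L=[ray('wrist',*p,.065)[:2] for p in((166,41),(285,45),(276,229),(173,223))];print(np.round(L,4),np.mean(L,0))
E
```

```text
((217.5, 146.0), (18.999996185302734, 91.99998474121094), 0.0)
[[0.5732 0.3354]
 [0.6493 0.3533]
 [0.6539 0.3383]
 [0.5782 0.3192]] [0.61363352 0.33653092]
[13.2, -73.3] [np.float64(0.07826590337536815), np.float64(0.015670879951862324)]
[[0.6847 0.4093]
 [0.7117 0.3068]
 [0.5424 0.2647]
 [0.5169 0.3688]] [0.61391714 0.33740093]
```

Call:
step_arm:
  moves:
    - [[0,0,0],[0,0,-0.12],85]
    - [[0,0,0],[0,0,-0.24],85]
    - [[0,0,0],[0,0,-0.36],85]
    - [[0,0,0],[0,0,-0.48],85]
    - [[0,0,0],[0,0,-0.6],85]
    - [[0,0,0],[0,0,-0.72],85]
    - [[0,0,0],[0,0,-0.84],85]
    - [[0,0,0],[0,0,-0.96],85]

```text
clock: 2.82
tcp_pos: [0.5941, 0.2673, 0.265]
orientation: [-0.013, 0.81, 0.587, 0.004]
wrist_force: [-0.4, -0.0, 0.2]
finger_gap: 0.085
grip_force: 0.0
```

Call:
step_arm:
  moves:
    - [[0,0,0],[0,0,-0.12],85]
    - [[0,0,0],[0,0,-0.24],85]
    - [[0,0,0],[0,0,-0.36],85]
    - [[0,0,0],[0,0,-0.48],85]
    - [[0,0,0],[0,0,-0.6],85]
    - [[0,0,0],[0,0,-0.72],85]
    - [[0,0,0],[0,0,-0.84],85]
    - [[0,0,0],[0,0,-0.96],85]

```text
clock: 3.48
tcp_pos: [0.5941, 0.2673, 0.265]
orientation: [-0.01, 0.447, 0.894, 0.009]
wrist_force: [-0.1, 0.7, 0.7]
finger_gap: 0.0851
grip_force: 0.0
```

Call:
step_arm:
  moves:
    - [[0,0,0],[0,0,-0.12],85]
    - [[0,0,0],[0,0,-0.24],85]
    - [[0,0,0],[0,0,-0.36],85]
    - [[0,0,0],[0,0,-0.48],85]
    - [[0,0,0],[0,0,-0.6],85]
    - [[0,0,0],[0,0,-0.72],85]
    - [[0,0,0],[0,0,-0.84],85]
    - [[0,0,0],[0,0,-0.96],85]

```text
clock: 4.15
tcp_pos: [0.5941, 0.2673, 0.2649]
orientation: [-0.004, -0.016, 1.0, 0.012]
wrist_force: [0.3, 0.4, 0.2]
finger_gap: 0.0849
grip_force: 0.0
```

```bash
python3 - <<'E'
from h import *
delta((.6075,.327,.16),193.1)
E
```

```text
tcp [0.5941 0.2673 0.2649] yaw -178.12 tilt [-0.0092  0.0248] shift [-16.2  56.6 106.2] turn -6.479 q6 0.25
```

```bash
cat >> h.py <<'E'
def delta(p,yaw):
    s=telemetry.get_state();q=s["orientation"];M=R.from_quat([*q[1:],q[0]]).as_matrix()
    a=np.radians(yaw);c,d=np.cos(a),np.sin(a);T=np.array([[c,d,0],[d,-c,0],[0,0,-1]])
    print('tcp',np.round(s['tcp_pos'],4),'yaw',np.degrees(np.arctan2(M[1,0],M[0,0])).round(2),'shift',np.round(M.T@(np.array(p)-s['tcp_pos'])*1000,1),'turn',R.from_matrix(M.T@T).as_rotvec().round(4),'q6',s['joint_pos'][5].round(2),'gap',s['finger_gap'].round(4),'F',np.round(s['wrist_force'],1))
E
python3 - <<'E'
from h import *
delta((.6136,.3365,.20),193.2)
E
```

```text
Traceback (most recent call last):
  File "h.py", line 21, in delta
    print('tcp',np.round(s['tcp_pos'],4),'yaw',np.degrees(np.arctan2(M[1,0],M[0,0])).round(2),'shift',np.round(M.T@(np.array(p)-s['tcp_pos'])*1000,1),'turn',R.from_matrix(M.T@T).as_rotvec().round(4),'q6',s['joint_pos'][5].round(2),'gap',s['finger_gap'].round(4),'F',np.round(s['wrist_force'],1))
                                                                                                                                                                                                                                             ^^^^^^^^^^^^^^^^^^^^^
AttributeError: 'float' object has no attribute 'round'
```

```bash
sed -i "s/s\['finger_gap'\].round(4)/round(s['finger_gap'],4)/" h.py
python3 - <<'E'
from h import *
delta((.6136,.3365,.20),193.2)
E
```

```text
tcp [0.5941 0.2673 0.2649] yaw -178.12 shift [-22.3  66.9  66.4] turn [ 0.0258 -0.0059 -0.1977] q6 0.25 gap 0.0849 F [0.3 0.4 0.2]
```

Call:
step_arm:
  moves:
    - [[-22,67,66],[0.013,-0.003,-0.1],85]
    - [[-22,67,66],[0.026,-0.006,-0.198],85]
    - [[-22,67,66],[0.026,-0.006,-0.198],85]
    - [[-22,67,66],[0.026,-0.006,-0.198],85]
    - [[-22,67,66],[0.026,-0.006,-0.198],85]
    - [[-22,67,66],[0.026,-0.006,-0.198],85]

```text
clock: 4.65
tcp_pos: [0.6144, 0.3362, 0.2019]
orientation: [0.001, -0.112, 0.994, -0.0]
wrist_force: [-0.0, 0.2, -0.0]
finger_gap: 0.0847
grip_force: 0.0
```

```bash
python3 - <<'E'
from h import *
delta((.6136,.3365,.081),193.2)
c=cam('wrist');im=save('wrist','w2.png')
a=np.array([.6136,.3365,.105]);d=np.array([np.cos(np.radians(13.2)),np.sin(np.radians(13.2)),0])
print([proj('wrist',a+k*.04*d,c).round(0) for k in(-1,0,1)])
E
```

```text
tcp [0.6144 0.3362 0.2019] yaw -167.17 shift [  0.9   0.4 120.9] turn [-0.0002  0.0017 -0.0064] q6 0.16 gap 0.0847 F [-0.   0.2 -0. ]
[array([278., 151.]), array([278., 207.]), array([279., 258.])]
```

View pics/w2.png

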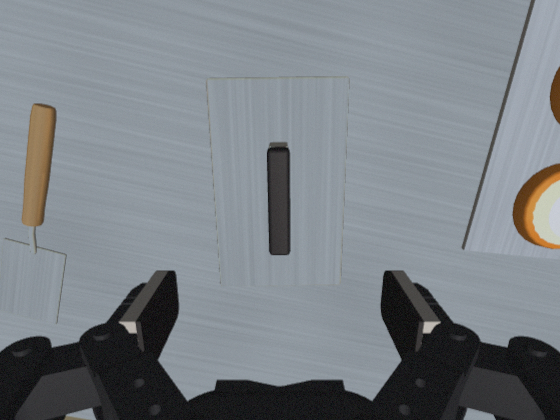

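The handle is centred at (278,202) midway between the fingers, as predicted. Descend and grip.

Call:
step_arm:
  moves:
    - [[-2,0,40],[0,0,-0.006],85]
    - [[-2,0,75],[0,0,-0.006],85]
    - [[-2,0,100],[0,0,-0.006],85]
    - [[-2,0,115],[0,0,-0.006],85]
    - [[-2,0,121],[0,0,-0.006],85]
    - [[-2,0,121],[0,0,-0.006],50]
    - [[-2,0,121],[0,0,-0.006],20]
    - [[-2,0,121],[0,0,-0.006],0]
  grip_force: 60

```text
clock: 5.37
tcp_pos: [0.6178, 0.3377, 0.0823]
orientation: [0.002, -0.115, 0.993, 0.001]
wrist_force: [0.5, 0.6, 0.7]
finger_gap: 0.0513
grip_force: 0.0
```

Call:
step_arm:
  moves:
    - [[0,0,0],[0,0,0],0]
    - [[0,0,0],[0,0,0],0]
    - [[0,0,0],[0,0,0],0]
    - [[0,0,0],[0,0,0],0]
    - [[0,0,0],[0,0,0],0]
    - [[0,0,0],[0,0,0],0]
    - [[0,0,0],[0,0,0],0]

```text
clock: 5.95
tcp_pos: [0.6171, 0.3372, 0.0809]
orientation: [0.001, -0.115, 0.993, -0.0]
wrist_force: [1.4, -2.8, 5.6]
finger_gap: 0.0147
grip_force: 59.8
```

Call:
step_arm:
  moves:
    - [[0,0,-10],[0,0,0],0]
    - [[0,0,-30],[0,0,0],0]
    - [[0,0,-55],[0,0,0],0]
    - [[0,0,-80],[0,0,0],0]
    - [[0,0,-105],[0,0,0],0]
    - [[0,0,-122],[0,0,0],0]
    - [[0,0,-130],[0,0,0],0]
    - [[0,0,-130],[0,0,0],0]

```text
clock: 6.62
tcp_pos: [0.6167, 0.3382, 0.2115]
orientation: [0.002, -0.116, 0.993, 0.001]
wrist_force: [0.8, 0.9, -4.6]
finger_gap: 0.0151
grip_force: 59.0
```

Call:
step_arm:
  moves:
    - [[4,-9,0],[0,0,0],0]
    - [[12,-28,0],[0,0,0],0]
    - [[24,-57,0],[0,0,0],0]
    - [[36,-85,0],[0,0,0],0]
    - [[48,-114,0],[0,0,0],0]
    - [[60,-142,0],[0,0,0],0]
    - [[72,-171,0],[0,0,0],0]
    - [[84,-200,0],[0,0,0],0]

```text
clock: 7.28
tcp_pos: [0.5779, 0.1217, 0.2071]
orientation: [-0.002, -0.115, 0.993, 0.0]
wrist_force: [-0.1, -0.8, -4.2]
finger_gap: 0.0148
grip_force: 58.9
```

Call:
step_arm:
  moves:
    - [[12,-29,0],[0,0,0.02],0]
    - [[24,-57,0],[0,0,0.04],0]
    - [[36,-86,0],[0,0,0.06],0]
    - [[48,-114,0],[0,0,0.08],0]
    - [[60,-143,0],[0,0,0.1],0]
    - [[72,-171,0],[0,0,0.12],0]
    - [[82,-195,0],[0,0,0.14],0]
    - [[86,-204,0],[0,0,0.141],0]

```text
clock: 7.95
tcp_pos: [0.5409, -0.0979, 0.2072]
orientation: [-0.002, -0.043, 0.999, 0.0]
wrist_force: [0.3, 0.4, -4.4]
finger_gap: 0.0149
grip_force: 59.1
```

```bash
python3 - <<'E'
from h import *
delta((.520,-.234,.211),185.1)
E
```

```text
tcp [ 0.5409 -0.0979  0.2072] yaw -175.07 shift [  32.5 -133.8   -3.7] turn [ 0.0002 -0.0032 -0.003 ] q6 -0.41 gap 0.0149 F [ 0.3  0.4 -4.4]
```

Call:
step_arm:
  moves:
    - [[5,-20,-3],[0,0,0],0]
    - [[12,-50,-3],[0,0,0],0]
    - [[20,-80,-3],[0,0,0],0]
    - [[27,-110,-3],[0,0,0],0]
    - [[31,-127,-3],[0,0,0],0]
    - [[32,-134,-3],[0,0,0],0]
    - [[32,-134,-3],[0,0,0],0]
    - [[32,-134,-3],[0,0,0],0]

```text
clock: 8.62
tcp_pos: [0.5227, -0.2301, 0.2112]
orientation: [-0.001, -0.045, 0.999, 0.001]
wrist_force: [0.9, -0.3, -5.7]
finger_gap: 0.0151
grip_force: 59.2
```

```bash
python3 - <<'E'
from h import *
delta((.520,-.234,.089),185.1)
c=cam('wrist');a=save('wrist','w3.png');b=save('side','s2.png');print(np.round(c[1],4).tolist())
cv2.imwrite('pics/ws3.png',cv2.resize(np.hstack([a,b])[:,:,::-1],(800,300),interpolation=cv2.INTER_AREA))
E
```

```text
tcp [ 0.5227 -0.2301  0.2112] yaw -174.84 shift [  2.9  -3.9 122.2] turn [ 0.0026 -0.0009  0.001 ] q6 -0.65 gap 0.0151 F [ 0.9 -0.3 -5.7]
[[-0.0902, -0.9511, -0.2955, 0.448], [0.9959, -0.0852, -0.03, -0.2362], [0.0034, -0.297, 0.9549, 0.3543], [0.0, 0.0, 0.0, 1.0]]
```

View pics/w3.png

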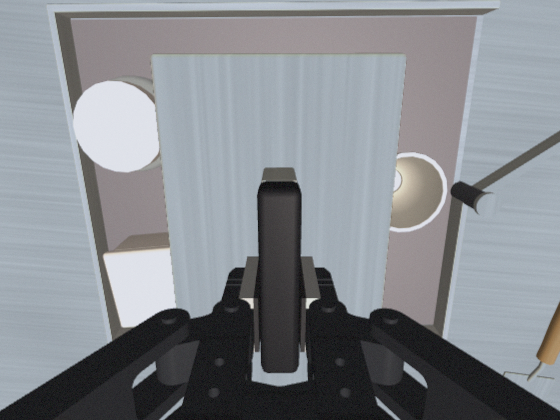

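The wrist view shows the pan over the middle band, the jar lid at (118,126), radius 44, the cup rim at (407,192), radius 40, the tub's left side at x=107 and rim corners at (52,9)/(498,5).

```bash
python3 - <<'E'
from h import *
Cw=np.array([.537,-.2325]);a=np.radians(5.1);Rm=np.array([[np.cos(a),-np.sin(a)],[np.sin(a),np.cos(a)]])
g=lambda u,v,z:((ray('wrist',u,v,z)[:2]).round(4),((ray('wrist',u,v,z)[:2]-Cw)@Rm).round(4))
for n,u,v,z in [('outTL',52,9,.03),('outTR',498,5,.03),('rimL y',90,230,.03),('rimR y',463,230,.03),('jar',118,126,.064),('jarR',162,126,.064),('cup',407,192,.061),('cupTop',407,152,.061),('tubTL',107,254,.061)]:
    print(n,*g(u,v,z))
zl=.2112-.081+.065
for u,v in((153,55),(405,55)): print('pan lid corner',*g(u,v,zl))
E
```

```text
outTL [ 0.3958 -0.4272] [-0.158  -0.1814]
outTR [ 0.359  -0.0626] [-0.1622  0.1851]
rimL y [ 0.589  -0.4092] [ 0.0361 -0.1806]
rimR y [ 0.5555 -0.0424] [0.0353 0.1877]
jar [ 0.4816 -0.3625] [-0.0667 -0.1246]
jarR [ 0.4783 -0.3272] [-0.0668 -0.0891]
cup [ 0.5152 -0.1178] [-0.0115  0.1162]
cupTop [ 0.4812 -0.1247] [-0.046   0.1123]
tubTL [ 0.5978 -0.3788] [ 0.0475 -0.1511]
pan lid corner [ 0.436  -0.2894] [-0.1057 -0.0477]
pan lid corner [ 0.4263 -0.1843] [-0.106   0.0579]
```

Call:
step_arm:
  moves:
    - [[0,0,15],[0,0,0],0]
    - [[0,0,40],[0,0,0],0]
    - [[0,0,65],[0,0,0],0]
    - [[0,0,85],[0,0,0],0]
    - [[0,0,100],[0,0,0],0]
    - [[0,0,110],[0,0,0],0]
    - [[0,0,116],[0,0,0],0]
    - [[0,0,118],[0,0,0],0]

```text
clock: 9.38
tcp_pos: [0.5235, -0.23, 0.0937]
orientation: [-0.0, -0.046, 0.999, 0.001]
wrist_force: [-0.0, -0.4, -4.3]
finger_gap: 0.015
grip_force: 59.1
```

Call:
step_arm:
  moves:
    - [[0,0,1],[0,0,0],0]
    - [[0,0,2],[0,0,0],0]
    - [[0,0,3],[0,0,0],0]
    - [[0,0,3],[0,0,0],0]

```text
clock: 9.72
tcp_pos: [0.5241, -0.2313, 0.0922]
orientation: [0.001, -0.045, 0.999, -0.0]
wrist_force: [-0.4, -0.8, -5.7]
finger_gap: 0.0151
grip_force: 59.1
```

Call:
step_arm:
  moves:
    - [[0,0,1],[0,0,0],0]
    - [[0,0,2],[0,0,0],0]
    - [[0,0,3],[0,0,0],0]
    - [[0,0,3],[0,0,0],0]
    - [[0,0,3],[0,0,0],0]

```text
clock: 10.13
tcp_pos: [0.5236, -0.231, 0.0884]
orientation: [0.0, -0.045, 0.999, 0.0]
wrist_force: [1.0, 0.9, -4.3]
finger_gap: 0.0148
grip_force: 59.2
```

```bash
python3 - <<'E'
from h import *
delta((.5235,-.230,.087),185.1)
E
```

```text
tcp [ 0.5236 -0.231   0.0884] yaw -174.83 shift [-0.   1.   1.4] turn [0.0003 0.0007 0.0013] q6 -0.65 gap 0.0148 F [ 1.   0.9 -4.3]
```

Call:
step_arm:
  moves:
    - [[0,0,1],[0,0,0],0]
    - [[0,0,2],[0,0,0],0]
    - [[0,0,2],[0,0,0],0]
    - [[0,0,2],[0,0,0],0]

```text
clock: 10.47
tcp_pos: [0.5237, -0.2313, 0.0869]
orientation: [0.001, -0.045, 0.999, -0.0]
wrist_force: [-1.5, -1.3, -0.2]
finger_gap: 0.015
grip_force: 59.8
```

Load is off the wrist, so the pan is on the floor. Release and rise.

Call:
step_arm:
  moves:
    - [[0,0,0],[0,0,0],50]
    - [[0,0,0],[0,0,0],50]
    - [[0,0,0],[0,0,0],50]
    - [[0,0,0],[0,0,0],50]
    - [[0,0,0],[0,0,0],50]
    - [[0,0,-5],[0,0,0],50]
    - [[0,0,-15],[0,0,0],50]
    - [[0,0,-30],[0,0,0],50]

```text
clock: 11.13
tcp_pos: [0.5229, -0.2305, 0.1163]
orientation: [-0.001, -0.045, 0.999, 0.001]
wrist_force: [-0.7, 0.9, -0.5]
finger_gap: 0.05
grip_force: 0.0
```

Call:
step_arm:
  moves:
    - [[0,0,-41],[0,0,0],50]
    - [[0,0,-82],[0,0,0],50]
    - [[0,0,-120],[0,0,0],50]
    - [[0,30,-130],[0,0,0],85]
    - [[0,71,-130],[0,0,0],85]
    - [[0,112,-130],[0,0,0],85]
    - [[0,153,-130],[0,0,0],85]
    - [[0,194,-130],[0,0,0],85]

```text
clock: 11.8
tcp_pos: [0.5057, -0.0363, 0.2479]
orientation: [0.001, -0.045, 0.999, -0.0]
wrist_force: [1.0, -0.2, -0.2]
finger_gap: 0.0847
grip_force: 0.0
```

```bash
python3 - <<'E'
from h import *
delta((.37,.335,.22),215)
c=cam('wrist');a=save('wrist','w4.png')
E
```

```text
tcp [ 0.5057 -0.0363  0.2479] yaw -174.88 shift [102.1 382.   27.5] turn [-0.001   0.0026 -0.5214] q6 -0.32 gap 0.0847 F [ 1.  -0.2 -0.2]
```

Call:
step_arm:
  moves:
    - [[10,40,0],[0,0,0],85]
    - [[20,79,0],[0,0,0],85]
    - [[30,118,0],[0,0,0],85]
    - [[40,157,0],[0,0,0],85]
    - [[50,196,0],[0,0,0],85]
    - [[60,235,0],[0,0,0],85]
    - [[70,274,0],[0,0,0],85]
    - [[80,310,0],[0,0,0],85]

```text
clock: 12.52
tcp_pos: [0.3976, 0.2656, 0.2477]
orientation: [0.001, -0.045, 0.999, 0.001]
wrist_force: [0.6, 0.2, -0.2]
finger_gap: 0.0849
grip_force: 0.0
```

Call:
step_arm:
  moves:
    - [[10,35,0],[0,0,0],85]
    - [[18,60,0],[0,0,0],85]
    - [[22,72,0],[0,0,0],85]
    - [[22,72,0],[0,0,0],85]
    - [[22,72,0],[0,0,0],85]
    - [[22,72,0],[0,0,0],85]

```text
clock: 13.02
tcp_pos: [0.3703, 0.3329, 0.247]
orientation: [0.001, -0.045, 0.999, 0.0]
wrist_force: [0.3, -0.2, 0.3]
finger_gap: 0.0846
grip_force: 0.0
```

```bash
python3 - <<'E'
from h import *
delta((.37,.335,.25),185.1)
c=cam('wrist');a=save('wrist','w5.png');b=save('top','t5.png')
print(proj('wrist',(.3745,.335,.115),c))
cv2.imwrite('pics/wt5.png',cv2.convertScaleAbs(np.hstack([a,b[120:320,260:480].repeat(2,0).repeat(2,1)[:420]] if 0 else [a])[:,:,::-1],alpha=1.4))
z=cv2.convertScaleAbs(cv2.resize(b[130:310,270:480],None,fx=2,fy=2)[:,:,::-1],alpha=1.6)
w=cv2.resize(a[:,:,::-1],(380,285));o=np.zeros((360,800,3),np.uint8);o[:285,:380]=w;o[:,380:]=z;cv2.imwrite('pics/wt5.png',o)
E
```

```text
tcp [0.3703 0.3329 0.247 ] yaw -174.84 shift [ 0.1  2.1 -3. ] turn [0.     0.0015 0.0011] q6 0.48 gap 0.0846 F [ 0.3 -0.2  0.3]
[279.7380544 200.2114   ]
```

View pics/wt5.png

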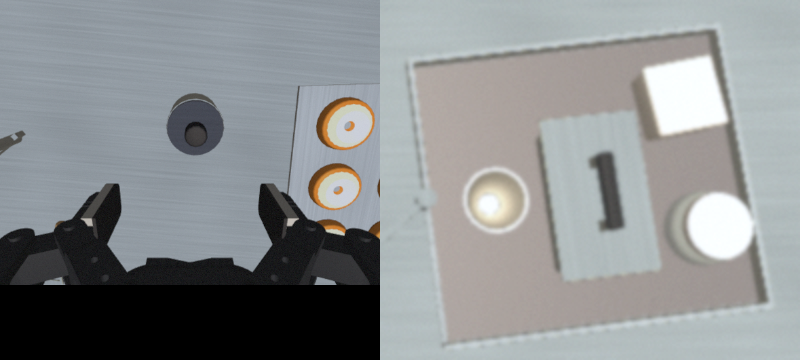

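Left panel: the canister knob is at about (289,196) in full-resolution wrist pixels, with the lid centre at (287,186). Right panel: the pan stands clear of the cup, tub and jar, and the top-left corner is free.

```bash
python3 - <<'E'
from h import *
im=cv2.imread('pics/w5.png');g=cv2.cvtColor(im,6)
r=g[170:230,260:315];m=cv2.threshold(r,0,255,9)[1];cs,_=cv2.findContours(m,0,1,offset=(260,170));c=max(cs,key=cv2.contourArea)
(u,v),rad=cv2.minEnclosingCircle(c);print(u,v,rad,ray('wrist',u,v,.110));lid=ray('wrist',287,186,.078);print('lid',lid)
print('hand pick',ray('wrist',289,198,.115))
k=(lid+ray('wrist',289,198,.115))/2
delta((k[0],k[1],.0855),185.1)
E
```

```text
287.0 194.0 36.124881744384766 [0.37025315 0.34021974 0.11      ]
lid [0.37129654 0.34102424 0.078     ]
hand pick [0.37211828 0.34192004 0.115     ]
tcp [0.3705 0.3326 0.2468] yaw -174.91 shift [ -1.7   8.8 161.3] turn [ 0.0001  0.0013 -0.0002] q6 0.48 gap 0.0852 F [ 0.2 -0.1 -0.5]
```

Call:
step_arm:
  moves:
    - [[-1,8,40],[0,0,0],85]
    - [[-1,8,80],[0,0,0],85]
    - [[-1,8,115],[0,0,0],85]
    - [[-1,8,140],[0,0,0],85]
    - [[-1,8,155],[0,0,0],85]
    - [[-1,8,160],[0,0,0],60]
    - [[-1,8,160],[0,0,0],30]
    - [[-1,8,160],[0,0,0],10]

```text
clock: 13.78
tcp_pos: [0.3712, 0.3413, 0.0873]
orientation: [0.001, -0.045, 0.999, 0.0]
wrist_force: [0.4, 0.8, 0.3]
finger_gap: 0.0511
grip_force: 0.0
```

Call:
step_arm:
  moves:
    - [[0,0,0],[0,0,0],10]
    - [[0,0,0],[0,0,0],10]
    - [[0,0,0],[0,0,0],10]
    - [[0,0,0],[0,0,0],10]
    - [[0,0,0],[0,0,0],10]
    - [[0,0,0],[0,0,0],10]

```text
clock: 14.28
tcp_pos: [0.3716, 0.3417, 0.0882]
orientation: [0.002, -0.045, 0.999, 0.0]
wrist_force: [0.5, -3.5, 5.7]
finger_gap: 0.0264
grip_force: 58.7
```

Call:
step_arm:
  moves:
    - [[0,0,-10],[0,0,0],10]
    - [[0,0,-30],[0,0,0],10]
    - [[0,0,-55],[0,0,0],10]
    - [[0,0,-80],[0,0,0],10]
    - [[0,0,-105],[0,0,0],10]
    - [[0,0,-122],[0,0,0],10]
    - [[0,0,-130],[0,0,0],10]
    - [[0,0,-130],[0,0,0],10]

```text
clock: 14.95
tcp_pos: [0.3709, 0.3422, 0.2185]
orientation: [0.002, -0.045, 0.999, 0.001]
wrist_force: [1.1, -0.3, -4.7]
finger_gap: 0.0262
grip_force: 59.7
```

Call:
step_arm:
  moves:
    - [[-4,-9,0],[0,0,0],10]
    - [[-12,-26,0],[0,0,0],10]
    - [[-24,-52,0],[0,0,0],10]
    - [[-37,-79,0],[0,0,0],10]
    - [[-50,-106,0],[0,0,0],10]
    - [[-62,-132,0],[0,0,0],10]
    - [[-75,-159,0],[0,0,0],10]
    - [[-87,-186,0],[0,0,0],10]

```text
clock: 15.62
tcp_pos: [0.4731, 0.1621, 0.2145]
orientation: [-0.001, -0.045, 0.999, -0.0]
wrist_force: [0.1, -0.1, -4.5]
finger_gap: 0.0264
grip_force: 59.8
```

Call:
step_arm:
  moves:
    - [[-12,-26,0],[0,0,0],10]
    - [[-25,-53,0],[0,0,0],10]
    - [[-37,-79,0],[0,0,0],10]
    - [[-50,-106,0],[0,0,0],10]
    - [[-62,-132,0],[0,0,0],10]
    - [[-75,-159,0],[0,0,0],10]
    - [[-87,-185,0],[0,0,0],10]
    - [[-95,-202,0],[0,0,0],10]

```text
clock: 16.28
tcp_pos: [0.5866, -0.0315, 0.214]
orientation: [-0.001, -0.044, 0.999, -0.0]
wrist_force: [0.7, -0.6, -4.6]
finger_gap: 0.0262
grip_force: 59.9
```

```bash
python3 - <<'E'
from h import *
delta((.634,-.106,.218),185.1)
E
```

```text
tcp [ 0.5866 -0.0315  0.214 ] yaw -174.94 shift [-40.7 -78.4  -4.1] turn [ 0.0001 -0.0023 -0.0006] q6 -0.28 gap 0.0262 F [ 0.7 -0.6 -4.6]
```

Call:
step_arm:
  moves:
    - [[-12,-24,0],[0,0,0],10]
    - [[-24,-48,0],[0,0,0],10]
    - [[-34,-67,0],[0,0,0],10]
    - [[-39,-76,0],[0,0,0],10]
    - [[-39,-76,0],[0,0,0],10]
    - [[-39,-76,0],[0,0,0],10]

```text
clock: 16.78
tcp_pos: [0.6311, -0.1008, 0.2146]
orientation: [-0.001, -0.045, 0.999, 0.001]
wrist_force: [0.2, 1.0, -5.1]
finger_gap: 0.0265
grip_force: 60.0
```

```bash
python3 - <<'E'
from h import *
delta((.634,-.106,.0945),185.1)
c=cam('wrist');a=save('wrist','w6.png')
# expected base circle & features
print('rim inner far-left corner', proj('wrist',(.540+.1594-.016,-.230+.0142+.1793,.03),c), 'canister axis at floor',proj('wrist',(.634,-.106,.006),c))
E
```

```text
tcp [ 0.6311 -0.1008  0.2146] yaw -174.88 shift [ -2.7  -5.7 120.1] turn [ 0.002  -0.0026  0.0004] q6 -0.37 gap 0.0265 F [ 0.2  1.  -5.1]
rim inner far-left corner [336.77322189 237.51571185] canister axis at floor [272.22086122 178.2310413 ]
```

View pics/w6.png

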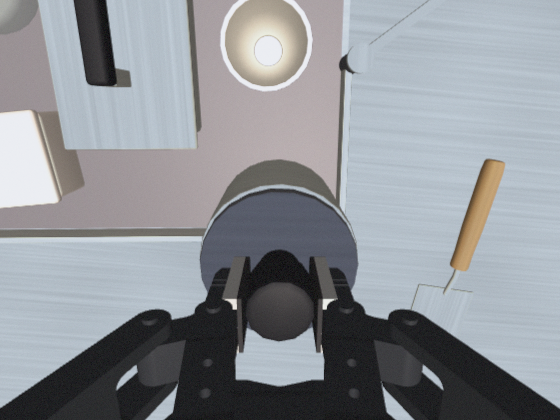

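The wrist view shows the canister over the free corner: pan corner at (198,150), cup rim at (267,42), inside rim corner at about (338,232). All are clear, so lower it.

Call:
step_arm:
  moves:
    - [[-3,-5,12],[0,0,0],10]
    - [[-3,-5,35],[0,0,0],10]
    - [[-3,-5,60],[0,0,0],10]
    - [[-3,-5,82],[0,0,0],10]
    - [[-3,-5,100],[0,0,0],10]
    - [[-3,-5,110],[0,0,0],10]
    - [[-3,-5,115],[0,0,0],10]
    - [[-3,-5,115],[0,0,0],10]

```text
clock: 17.5
tcp_pos: [0.6348, -0.1046, 0.1003]
orientation: [-0.001, -0.046, 0.999, 0.0]
wrist_force: [-0.0, 0.1, -4.0]
finger_gap: 0.0263
grip_force: 59.9
```

Call:
step_arm:
  moves:
    - [[0,0,1],[0,0,0],10]
    - [[0,0,2],[0,0,0],10]
    - [[0,0,3],[0,0,0],10]
    - [[0,0,3],[0,0,0],10]
    - [[0,0,3],[0,0,0],10]

```text
clock: 17.92
tcp_pos: [0.6361, -0.1055, 0.0993]
orientation: [0.001, -0.045, 0.999, -0.0]
wrist_force: [0.6, 0.4, -4.1]
finger_gap: 0.0264
grip_force: 60.0
```

Call:
step_arm:
  moves:
    - [[0,0,1],[0,0,0],10]
    - [[0,0,2],[0,0,0],10]
    - [[0,0,3],[0,0,0],10]
    - [[0,0,4],[0,0,0],10]
    - [[0,0,4],[0,0,0],10]
    - [[0,0,4],[0,0,0],10]

```text
clock: 18.42
tcp_pos: [0.6357, -0.1053, 0.0945]
orientation: [0.0, -0.045, 0.999, 0.0]
wrist_force: [-0.0, 0.1, -4.1]
finger_gap: 0.0263
grip_force: 60.3
```

Call:
step_arm:
  moves:
    - [[0,0,1],[0,0,0],10]
    - [[0,0,2],[0,0,0],10]
    - [[0,0,2],[0,0,0],10]
    - [[0,0,2],[0,0,0],10]

```text
clock: 18.75
tcp_pos: [0.6362, -0.1056, 0.0942]
orientation: [0.001, -0.045, 0.999, -0.0]
wrist_force: [-3.6, -0.8, 6.0]
finger_gap: 0.0265
grip_force: 60.9
```

Call:
step_arm:
  moves:
    - [[0,0,0],[0,0,0],60]
    - [[0,0,0],[0,0,0],60]
    - [[0,0,0],[0,0,0],60]
    - [[0,0,0],[0,0,0],60]
    - [[0,0,0],[0,0,0],60]
    - [[0,0,-5],[0,0,0],60]
    - [[0,0,-15],[0,0,0],60]
    - [[0,0,-35],[0,0,0],60]

```text
clock: 19.42
tcp_pos: [0.6342, -0.1049, 0.1262]
orientation: [-0.002, -0.045, 0.999, 0.001]
wrist_force: [-0.1, -0.3, -0.5]
finger_gap: 0.0602
grip_force: 0.0
```

Call:
step_arm:
  moves:
    - [[0,0,-41],[0,0,0],60]
    - [[0,0,-82],[0,0,0],60]
    - [[0,0,-90],[0,0,0],60]
    - [[0,0,-90],[0,0,0],60]

```text
clock: 19.75
tcp_pos: [0.6383, -0.1061, 0.2237]
orientation: [0.005, -0.045, 0.999, -0.002]
wrist_force: [-0.5, 0.1, -0.1]
finger_gap: 0.0604
grip_force: 0.0
```

```bash
python3 - <<'E'
from h import *
delta((.429,.057,.215),185.1)
E
```

```text
tcp [ 0.6383 -0.1061  0.2237] yaw -174.82 shift [193.7 181.3   6.1] turn [-0.0035  0.0101  0.0014] q6 -0.38 gap 0.0604 F [-0.5  0.1 -0.1]
```

Call:
step_arm:
  moves:
    - [[28,27,0],[0,0,0],60]
    - [[56,53,0],[0,0,0],60]
    - [[84,80,0],[0,0,0],60]
    - [[112,106,0],[0,0,0],60]
    - [[140,132,0],[0,0,0],60]
    - [[167,158,0],[0,0,0],60]
    - [[188,178,0],[0,0,0],60]
    - [[191,181,0],[0,0,0],60]

```text
clock: 20.42
tcp_pos: [0.4242, 0.06, 0.217]
orientation: [-0.001, -0.047, 0.999, 0.001]
wrist_force: [-0.7, 0.2, 0.0]
finger_gap: 0.06
grip_force: 0.0
```

Call:
step_arm:
  moves:
    - [[0,0,0],[0,0,0],60]
    - [[0,0,0],[0,0,0],60]

```text
clock: 20.58
tcp_pos: [0.4296, 0.0576, 0.2176]
orientation: [0.001, -0.045, 0.999, -0.0]
wrist_force: [-0.7, 0.2, -0.5]
finger_gap: 0.0599
grip_force: 0.0
```

```bash
python3 - <<'E'
from h import *
delta((.429,.057,.065),185.1)
c=cam('wrist');a=save('wrist','w7.png');print('pred post top',proj('wrist',(.429,.057,.101),c))
E
```

```text
tcp [0.4296 0.0576 0.2176] yaw -174.79 shift [  0.9  -0.5 152.6] turn [-0.0003  0.002   0.002 ] q6 -0.14 gap 0.0599 F [-0.7  0.2 -0.5]
pred post top [276.92909464 199.48154421]
```

View pics/w7.png

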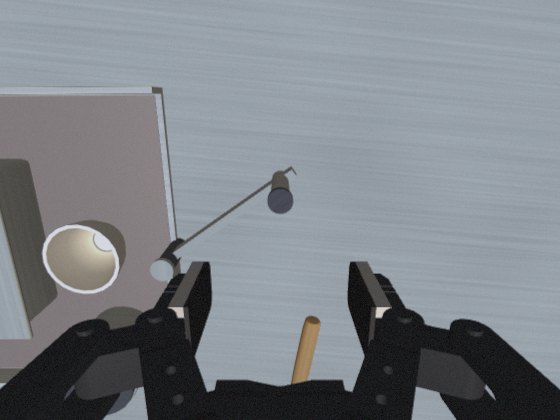

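Post top is at (280,201), centred between the fingers, with the gate bar running to the pin at (165,268). Descend, cage the post and swing it shut.

Call:
step_arm:
  moves:
    - [[2,1,40],[0,0,0],60]
    - [[2,1,80],[0,0,0],60]
    - [[2,1,115],[0,0,0],60]
    - [[2,1,140],[0,0,0],60]
    - [[2,1,150],[0,0,0],60]
    - [[2,1,150],[0,0,0],30]
    - [[2,1,150],[0,0,0],30]
    - [[2,1,150],[0,0,0],30]
  grip_force: 20

```text
clock: 21.3
tcp_pos: [0.4287, 0.058, 0.0681]
orientation: [0.001, -0.045, 0.999, 0.0]
wrist_force: [0.1, -0.7, -0.6]
finger_gap: 0.0298
grip_force: 0.0
```

Call:
step_arm:
  moves:
    - [[0,0,0],[0,0,0],30]
    - [[0,0,0],[0,0,0],30]
    - [[9,-8,0],[0,0,0],30]
    - [[17,-16,0],[0,0,0],30]
    - [[25,-25,0],[0,0,0],30]
    - [[32,-35,0],[0,0,0],30]
    - [[38,-46,0],[0,0,0],30]
    - [[43,-57,0],[0,0,0],30]

```text
clock: 21.97
tcp_pos: [0.3866, -0.0023, 0.0671]
orientation: [-0.001, -0.045, 0.999, 0.001]
wrist_force: [-1.0, 1.5, -0.5]
finger_gap: 0.0304
grip_force: 1.0
```

Call:
step_arm:
  moves:
    - [[4,-11,0],[0,0,0],30]
    - [[7,-23,0],[0,0,0],30]
    - [[9,-33,0],[0,0,0],30]
    - [[10,-42,0],[0,0,0],30]
    - [[10,-51,0],[0,0,0],30]
    - [[10,-58,0],[0,0,0],30]
    - [[10,-58,0],[0,0,0],30]

```text
clock: 22.55
tcp_pos: [0.3854, -0.0623, 0.0677]
orientation: [0.001, -0.044, 0.999, -0.0]
wrist_force: [0.6, 0.1, 0.2]
finger_gap: 0.0299
grip_force: 0.0
```

```bash
python3 - <<'E'
from h import *
delta((.387,-.066,.068),185.1)
c=cam('wrist');a=save('wrist','w8.png')
E
```

```text
tcp [ 0.3854 -0.0623  0.0677] yaw -174.92 shift [-1.3 -3.8 -0.3] turn [-0.001   0.0021 -0.0004] q6 -0.46 gap 0.0299 F [0.6 0.1 0.2]
```

View pics/w8.png

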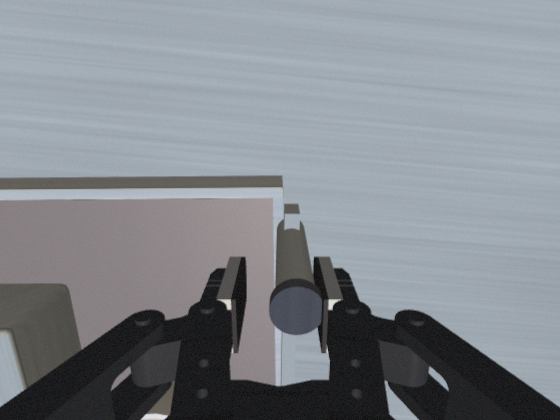

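The gate end at (292,215) still stands a few mm outside the rim corner at (280,185). Push further until it meets the stop.

Call:
step_arm:
  moves:
    - [[-1,-3,0],[0,0,0],30]
    - [[-1,-6,0],[0,0,0],30]
    - [[-1,-9,0],[0,0,0],30]
    - [[-1,-11,0],[0,0,0],30]
    - [[-1,-11,0],[0,0,0],30]
    - [[-1,-11,0],[0,0,0],30]

```text
clock: 23.1
tcp_pos: [0.3864, -0.0669, 0.0672]
orientation: [0.001, -0.047, 0.999, 0.006]
wrist_force: [2.6, 18.4, 5.6]
finger_gap: 0.0298
grip_force: 9.1
```

Stop reached (18 N). Recentre, rise and check from the cameras.

Call:
step_arm:
  moves:
    - [[0,5,0],[0,0,0],30]
    - [[0,10,0],[0,0,0],30]
    - [[0,10,0],[0,0,0],36]
    - [[0,10,-20],[0,0,0],36]
    - [[0,10,-50],[0,0,0],36]
    - [[0,10,-90],[0,0,0],36]
    - [[0,10,-130],[0,0,0],36]
    - [[0,10,-130],[0,0,0],36]

```text
clock: 23.77
tcp_pos: [0.3896, -0.0635, 0.2044]
orientation: [0.006, -0.045, 0.999, -0.003]
wrist_force: [0.7, -0.9, -0.1]
finger_gap: 0.0359
grip_force: 0.0
```

Call:
step_arm:
  moves:
    - [[0,40,0],[0,0,0],36]
    - [[0,80,0],[0,0,0],36]
    - [[0,120,0],[0,0,0],36]
    - [[0,160,0],[0,0,0],36]
    - [[0,200,0],[0,0,0],36]
    - [[0,240,0],[0,0,0],36]
    - [[0,250,0],[0,0,0],36]
    - [[0,250,0],[0,0,0],36]

```text
clock: 24.43
tcp_pos: [0.3629, 0.1895, 0.1974]
orientation: [0.001, -0.048, 0.999, 0.0]
wrist_force: [-0.0, -0.8, 0.2]
finger_gap: 0.0361
grip_force: 0.0
```

```bash
python3 - <<'E'
from h import *
b=save('top','t9.png');a=save('side','s9.png')
z=cv2.convertScaleAbs(cv2.resize(b[130:310,270:480],None,fx=2,fy=2)[:,:,::-1],alpha=1.6)
w=cv2.resize(a[120:300,185:375,::-1],None,fx=2,fy=2);cv2.imwrite('pics/f9.png',np.hstack([w,z]))
E
```

```text
(no output)
```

View pics/f9.png

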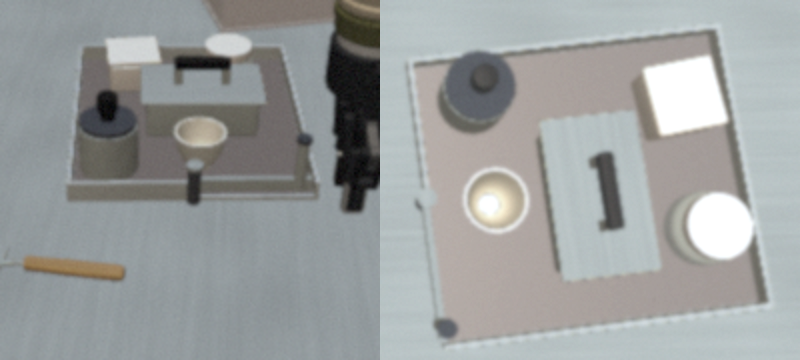

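Both views show the gate in line with the side (post at (447,327), pin at (425,200)). The pan and canister stand upright and clear of everything. Handing in.

```bash
python3 -c "
from h import *
print(env.hand_in())"
```

```text
the job is handed in; nothing more can be done
None
```

The pan and canister stand upright in the carrier, clear of each other and of the jar, tub and cup, the gate is pushed shut against its stop, and the job is handed in at about 24.5 s; no verdict was returned.

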